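Load three C cells into the slanted feed tube of a cell tester and release the stack

ROBOT

A 6-joint arm with a two-finger parallel gripper is mounted at the origin on the work surface. World frame = base frame: x ahead of the robot, y to its left, z up, the work surface at z = 0. Lengths are in mm, angles in rad, forces in N, time in s.
With the tool pointing down it reaches from about 350 to 875 mm from the base axis. Payload 4.2 kg.
Tool frame: the origin (TCP) lies where the fingers leave the gripper's body, on its centre line; the fingertips stand finger_overhang ahead of it and the grasp point (between the pads) lies 54 mm ahead of it (finger_overhang is the distance from the TCP to the fingertips, in mm); z points along the fingers, y is the line along which they close (so a half turn about z gives the same grasp; the last joint's range is limited). The gripper opens to 85 mm and grips with 20 to 120 N. Pads are 22 mm wide; open, the fingers measure 114 mm over their backs; the gripper's body (76 mm by 85 mm) begins 54 mm behind the grasp point. The pads swing forward as they close: fully open they stand 13 mm farther back than shut.
Start: joints at [1.575, 0.385, 0.008, 0, -1.194, -0.259], TCP at [157.501, 604.808, 303.912] pointing down, gripper open.
Joint ranges: [-3.14, 3.14], [-1.21, 2.06], [-1.07, 1.41], [-3.16, 2.05], [-2.99, -0.16], [-3.1, 3.1]. Speed limits (rad/s): [2.79, 2.79, 3.14, 3.14, 3.14, 3.14].

INTERFACE

Orientations are given as a unit quaternion [x, y, z, w].
In Python, from rig import * gives the robot as it stands.
- The arm moves only by the tool step_arm, never from a script. Its argument "commands" is one flat list of numbers, 7 for each row, row after row: the shift along the tool's x, y, z in m, then the turn, a rotation vector about the tool's x, y, z in degrees, then the opening, from -1 (shut) to 1 (fully open), so that 0 is half open. In form: [dx, dy, dz, ax, ay, az, gripper, dx, dy, dz, ax, ay, az, gripper, ...]. A call has 1 to 5 rows; each row is the pose to reach, as a shift and turn from the pose commanded when the call began, along the tool's axes at that moment; what a row does not reach only later rows make up. A row lasts 1/10 s, in which the tool goes at most 50 mm and 8.59 degrees, less where a joint would pass 70% of its speed; a pose out of reach is approached as far as the arm can. A call with a gripper value outside its range is refused whole. The fingers move at their own pace and stop on an object; "newtons" is the grip in N (left out, the last holds). Time passes only in rows, so rows that repeat a pose let the fingers close. It gives the time, the measured TCP pose, the force, the opening and the grip force at its end, in the units of the state.
- get_obs(): the state, without advancing time (a new reading comes with each control period).
- capture(name): name is "side" or "top"; returns the picture (400x640x3 uint8, red, green, blue); there is no depth.
- camera_model(name): a dict with "K" (3x3 intrinsics, pixels), "T" (4x4, takes a point from camera to world coordinates). Camera axes: x right, y down, z forward; pixel columns grow to the right and rows downward; lengths in mm; the calibration is good to about 2 mm. A picture is of the moment at which its call begins. camera_model takes no time and is no camera call.
- job_done(): hands the job in; it is judged then, once.
Trained networks look in the newest picture that a camera, given by its name, has taken for a name from the list of things; names that differ only in an ending like _2 or _b are one class to them, and where a whole thing is asked for, a point or a joint stands for the part that bears it (a point fixed in the world has none). Each returns a list of dicts, best first, with "confidence" (0 to 1); they miss things now and then, are a little off and sometimes report something else, mostly with a low value. They report only what shows in the picture. A call takes as long as a camera call. They do not tell look-alikes from the thing itself.
- boxes_of(name, camera): "extent" ([left, top, right, bottom] in pixels, round what is visible of it).
- landmark_of(name, camera): "xy" ([column, row] in pixels: a listed point, or the origin of a listed thing).
The state is a dict: "time_s": time; "joints": joint angles; "qd": joint speeds; "joint_torque": joint torques, N m; "ee_pos": TCP position; "ee_rot": TCP orientation; "wrist_force": force on the tool from outside, world axes, zero at the start; "ft_torque": the same for the moment, N m; "gripper_width": opening from 0.0 (shut) to 1.0 (fully open); "finger_force": force on a finger pad.
Only numpy, scipy, OpenCV 4.12 (cv2) and the standard library are available. Lean on these libraries where they do the work, as an engineer would, in place of code of your own. Each camera call takes 0.05 s, during which the arm holds its last target. There are 200 camera calls.

TASK

Load the three green C cells, nub end up, end to end into the clear slanted feed tube of the cell tester, so that they stack on its closed red shutter. Then turn the red inner knob clockwise all the way to its stop, without turning the black ring around it, so that the whole stack drops to the bottom of the tube. Leave the other things on the bench where they are, the thick orange cell and the glue stick included.

Things in the scene. Friction and masses are not known exactly. Their poses are not given: they have to be found in the camera images.
- cell_1: green C cell, a cylinder of diameter 26 mm and overall height 50 mm with a white band near the top and a 9 mm wide, 1.5 mm high brass nub in the middle of its upper end, 65 g. Stands upright, nub up, on the bench at the start. Origin: centre of its flat lower end; z points from there to the nub. The three green cells are alike.
- cell_2: green C cell, a cylinder of diameter 26 mm and overall height 50 mm with a white band near the top and a 9 mm wide, 1.5 mm high brass nub in the middle of its upper end, 65 g. Stands upright, nub up, on the bench at the start. Origin: centre of its flat lower end; z points from there to the nub. The three green cells are alike.
- cell_3: green C cell, a cylinder of diameter 26 mm and overall height 50 mm with a white band near the top and a 9 mm wide, 1.5 mm high brass nub in the middle of its upper end, 65 g. Stands upright, nub up, on the bench at the start. Origin: centre of its flat lower end; z points from there to the nub. The three green cells are alike.
- tube: clear feed tube on the tester, leaning 32 degrees from vertical, open mouth up and towards the robot. Origin: centre of the pocket floor at its bottom; z up along the tube's axis and out of the mouth, y level to the left seen from the robot, x away from the robot and up. Shutter's upper face at z = 26 mm: cells slide down and rest there with lower ends at 26, 76, 126 mm; after release 0, 50, 100 mm.
- tube_mouth (a point): centre of the tube's mouth, 190 mm up the tube's axis; axes as tube. Bore 30 mm, outside 37 mm; over the last 12 mm it flares to bore 38 mm, outside 45 mm, at the mouth. The black pocket cup at the bottom (z 0 to 16 mm) has bore 34 mm.
- tester: the cell tester, fixed: level grey base 200 x 220 mm, 20 mm high; origin: at bench level, under a point 20 mm nearer the robot than the base's middle. Parallel to the tube stands its white housing, in the tube's frame x -30 to 30, y -123 to -47 mm, up to z = 132 mm, with the concentric knobs on top, axis at x = 0, y = -85 mm.
- inner_grip (a point): centre of the top face of the red round inner knob, diameter 27 mm, 30 mm high; the top of the black outer ring lies 35 mm below this point. The knob's axis is parallel to the tube's (32 degrees from vertical, leaning to the robot); the point's z points up along it, x and y turn with the knob. Along the axis it lies 8 mm lower than the tube's mouth.
- inner_knob (a joint): angle of the red inner knob in rad, growing clockwise seen from above: 0 to 0.1 shutter closed (start), open from about 0.6, 1.2 at the stop. Stays where left; friction about 0.05 N m, more with cells on the shutter. The red shutter arm is fixed to the knob's shaft and swings away from the robot.
- outer_mark (a point): white mark at the upper rim of the black outer ring, which is coaxial with the red knob (diameter 58 mm, 13 mm high), 27 mm from the axis. The ring turns easily by itself and must stay as found.
- fat_cell: thick orange D cell standing upright, diameter 33 mm, 61.5 mm high; origin: centre of its lower end. Not to be moved.
- glue_stick: blue glue stick with a white top standing upright, diameter 28 mm, 69 mm high; origin: centre of its lower end. Not to be moved.
- cup_a: white paper cup standing upside down, 80 mm wide at the bottom, 90 mm high; origin: centre underneath. Not to be moved.
- cup_b: a second such cup. Not to be moved.
- marker: grey marker pen with a red cap, lying on the bench, 130 mm long along its x, up to 20 mm thick; origin: under its middle. Not to be moved.
- tape: roll of brown tape lying flat, diameter 84 mm, 18 mm high; origin: centre underneath. Not to be moved.
Things that resemble listed ones, but are neither listed nor needed, are in the scene too. Leave any pink or purple look-alike of the cell_3 alone.

How it is judged:
By the outcome, as a careful person would: the job done as asked, in the order asked, and still so for the second after the job is handed in, with the robot touching nothing.
It also fails if it takes over 72 s, if anything falls off the work surface, if the arm or the gripper's body presses on something with over 40 N, if the wrist force passes 120 N, or if a joint passes its speed limit or range.

## Working session

There is one attempt and no reset: what is moved stays moved. The work goes in short steps, Python scripts to look and compute and a tool call to move; the robot and the scene stay as the last step left them, time stands still between calls to the robot, and variables do not carry over. Pictures are saved under pics/ and viewed, at most 10 in all, crops included, and the job is handed in when it is done.

Besides the shell and the picture viewer there is one more tool, called after "Request:" as name(argument=value, ...) on one line, values as JSON. step_arm: Moves the arm, as the interface text tells. Its arguments: {"type":"object","properties":{"commands":{"type":"array","items":{"type":"number"}},"newtons":{"type":"number"}},"required":["commands"]}

```bash
mkdir -p pics; ls; cat > h.py <<'E'
import numpy as np, cv2
from rig import *
from scipy.spatial.transform import Rotation as R
def ray(cam,px):
    m=camera_model(cam);T=np.array(m["T"]);d=T[:3,:3]@np.linalg.solve(np.array(m["K"]),[px[0],px[1],1.]);return T[:3,3],d/np.linalg.norm(d)
def atz(cam,px,z):
    o,d=ray(cam,px);return o+d*(z-o[2])/d[2]
def proj(cam,P):
    m=camera_model(cam);T=np.linalg.inv(np.array(m["T"]));q=np.array(m["K"])@(T[:3,:3]@np.asarray(P,float)+T[:3,3]);return q[:2]/q[2]
def tri(pa,pb):
    o1,d1=ray("top",pa);o2,d2=ray("side",pb);A=np.stack([d1,-d2],1);s=np.linalg.lstsq(A,o2-o1,rcond=None)[0]
    a=o1+s[0]*d1;b=o2+s[1]*d2;return (a+b)/2,np.linalg.norm(a-b)
E
python3 - <<'E'
from h import *
o=get_obs();print({k:np.round(v,3) for k,v in o.items()})
for c in("top","side"):
    im=capture(c);cv2.imwrite(f"pics/{c}0.png",im[:,:,::-1]);print(c,np.round(camera_model(c)["T"],2).tolist(),np.array(camera_model(c)["K"]).tolist())
    for n in("cell_1","tube","tester","fat_cell","glue_stick","cup_a","marker","tape"):
        print(n,[(np.round(b["extent"]).tolist(),round(b["confidence"],2)) for b in boxes_of(n,c)])
    for n in("cell_1","tube","tube_mouth","inner_grip","outer_mark","tester"):
        print(n,[(np.round(b["xy"],1).tolist(),round(b["confidence"],2)) for b in landmark_of(n,c)])
E
```

```text
pics
{'time_s': np.float64(0.0), 'joints': array([ 1.575,  0.386,  0.007, -0.   , -1.194, -0.259]), 'qd': array([-0.001,  0.001,  0.   ,  0.001, -0.   ,  0.001]), 'joint_torque': array([-0.0000e+00, -3.9228e+01,  1.8840e+01,  4.1860e+00, -5.0000e-03,
        0.0000e+00]), 'ee_pos': array([157.402, 604.42 , 302.821]), 'ee_rot': array([ 0.992, -0.127, -0.   ,  0.001]), 'wrist_force': array([ 0.374,  0.396, -0.554]), 'ft_torque': array([0.023, 0.015, 0.021]), 'finger_force': np.float64(0.0), 'gripper_width': np.float64(0.996)}
top [[-0.01, -0.99, 0.17, 294.63], [-1.0, 0.01, 0.0, -22.27], [-0.0, -0.17, -0.99, 1404.78], [0.0, 0.0, 0.0, 1.0]] [[425.62678269622864, 0.0, 315.9334411621082], [0.0, 425.62678269622864, 188.47799685452108], [0.0, 0.0, 1.0]]
cell_1 [([370.0, 257.0, 376.0, 265.0], 0.6), ([370.0, 179.0, 375.0, 186.0], 0.5), ([335.0, 184.0, 341.0, 193.0], 0.47), ([343.0, 167.0, 355.0, 174.0], 0.45), ([324.0, 214.0, 337.0, 224.0], 0.44), ([216.0, 129.0, 273.0, 178.0], 0.2)]
tube [([219.0, 127.0, 272.0, 177.0], 0.79)]
tester [([201.0, 128.0, 289.0, 207.0], 0.68)]
fat_cell []
glue_stic
[... 1002 characters left out ...]
, 281.0, 337.0], 0.91)]
fat_cell [([373.0, 206.0, 385.0, 228.0], 0.69)]
glue_stick [([388.0, 189.0, 396.0, 213.0], 0.66)]
cup_a [([324.0, 157.0, 351.0, 188.0], 0.91), ([264.0, 183.0, 290.0, 221.0], 0.79), ([180.0, 206.0, 252.0, 294.0], 0.56)]
marker [([386.0, 186.0, 398.0, 213.0], 0.32)]
tape [([338.0, 270.0, 375.0, 303.0], 0.72)]
cell_1 [([347.9, 208.7], 0.7), ([331.9, 233.3], 0.7), ([324.4, 220.6], 0.57), ([362.3, 251.2], 0.55)]
tube [([190.1, 286.1], 0.86), ([398.1, 244.3], 0.47)]
tube_mouth [([380.1, 224.7], 0.68), ([228.4, 238.4], 0.57)]
inner_grip [([245.3, 210.1], 0.62), ([359.6, 254.0], 0.33)]
outer_mark [([224.6, 217.0], 0.64)]
tester [([233.9, 289.7], 0.76), ([192.1, 282.4], 0.54)]
```

```bash
python3 - <<'E'
from h import *
a=cv2.imread("pics/top0.png")[110:280,190:440];cv2.imwrite("pics/t1.png",cv2.resize(a,None,fx=3.2,fy=3.2,interpolation=2))
a=cv2.imread("pics/side0.png")[150:345,155:450];cv2.imwrite("pics/s1.png",cv2.resize(a,None,fx=2.7,fy=2.7,interpolation=2))
E
```

```text
(no output)
```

View pics/t1.png

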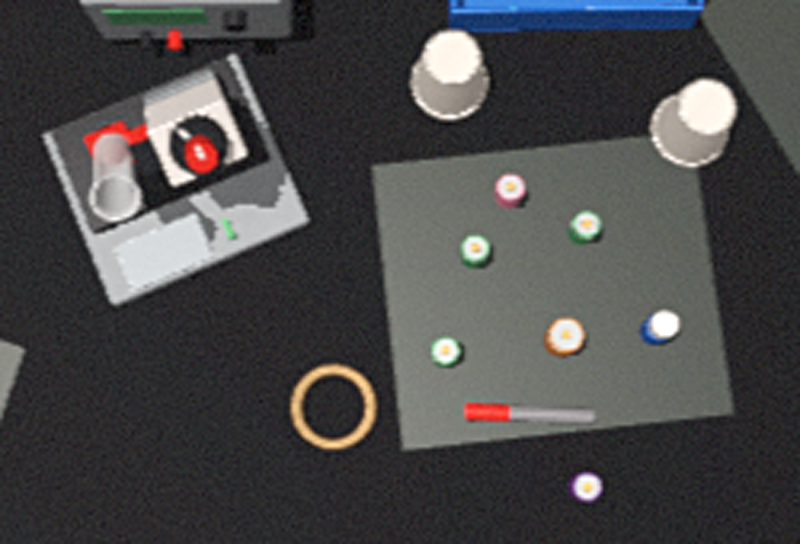

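View pics/s1.png

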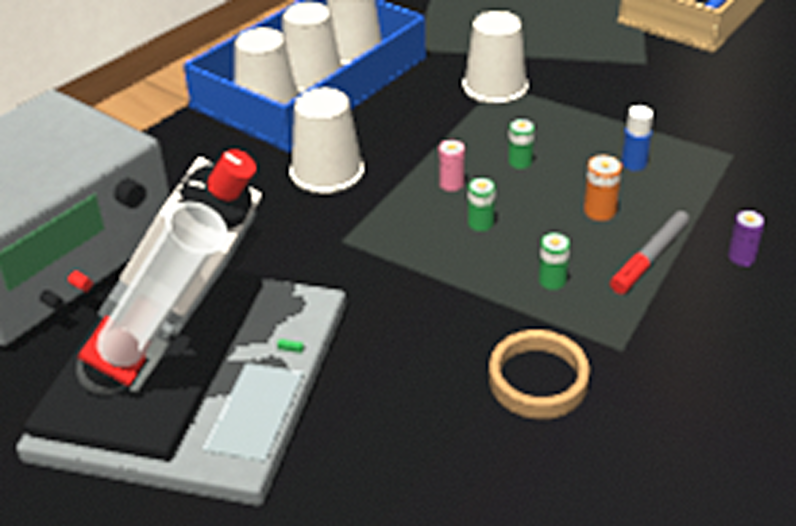

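Top view (px): green cells at (338,187), (373,180), (329,219). They could be confused with the pink look-alike (349,169), the purple one (373,262), the orange D cell (366,215) and the glue stick (397,212). I choose the three green bodies. Next I take a close crop to check that choice and fit the tester.

```bash
python3 - <<'E'
from h import *
t=cv2.imread("pics/top0.png");s=cv2.imread("pics/side0.png")
def up(a,f):return cv2.resize(a,None,fx=f,fy=f,interpolation=2)
M=np.zeros((600,800,3),np.uint8)
for im,x,y,f in((s[200:295,178:258],0,0,5.2),(t[125:185,200:280],420,0,4.5),(s[190:262,315:375],420,275,4.4)):
    u=up(im,f);h,w=u.shape[:2];h=min(h,600-y);w=min(w,800-x);M[y:y+h,x:x+w]=u[:h,:w]
cv2.imwrite("pics/m1.png",M)
# cells: network boxes in both -> green/white blob
for cam,im in(("top",t),("side",s)):
    hsv=cv2.cvtColor(im,cv2.COLOR_BGR2HSV)
    g=cv2.inRange(hsv,(50,90,40),(85,255,255))
    n,l,st,ce=cv2.connectedComponentsWithStats(g)
    print(cam,[(st[i].tolist(),np.round(ce[i],1).tolist()) for i in range(1,n) if st[i][4]>8])
    y=cv2.inRange(hsv,(12,60,140),(32,255,255));n,l,st,ce=cv2.connectedComponentsWithStats(y)
    for i in range(1,n):
        if 1<=st[i][4]<12: print(" nub",st[i][4],np.round(ce[i],1),np.round(atz(cam,ce[i]+0,50),1))
E
```

```text
top [([223, 113, 31, 5, 119], [238.0, 114.5]), ([260, 179, 3, 6, 10], [261.1, 181.3]), ([510, 178, 13, 1, 13], [516.0, 178.0]), ([368, 182, 6, 4, 10], [369.8, 184.2]), ([335, 191, 6, 3, 9], [337.2, 192.1])]
 nub 1 [529. 158.] [ 623.  -713.9   50. ]
 nub 6 [349.2 167.8] [ 596.3 -126.7   50. ]
 nub 6 [373.  179.5] [ 556.8 -203.    50. ]
 nub 6 [338.2 187.2] [532.7 -89.7  50. ]
 nub 1 [ 52. 203.] [490.2 832.8  50. ]
 nub 6 [366.5 214. ] [ 444.7 -178.6   50. ]
 nub 2 [372.  214.5] [ 443.  -196.2   50. ]
 nub 2 [370.5 217.5] [ 433.4 -191.1   50. ]
 nub 6 [328.5 219. ] [429.9 -57.   50. ]
 nub 6 [373.2 261.8] [ 293.9 -195.1   50. ]
 nub 8 [2.00e-01 3.44e+02] [ 57.6 949.   50. ]
 nub 1 [307. 343.] [52.7 13.7 50. ]
 nub 1 [296. 344.] [50.1 47.2 50. ]
 nub 1 [304. 355.] [18.1 23.  50. ]
 nub 1 [316. 355.] [ 17.8 -13.3  50. ]
 nub 2 [301.5 356.5] [13.9 30.6 50. ]
 nub 2 [318.5 356. ] [ 14.9 -20.8  50. ]
 nub 2 [299.5 358.5] [ 8.2 36.6 50. ]
 nub 2 [319.5 358. ] [  9.1 -23.8  50. ]
 nub 3 [323.3 359.7] [  4.3 -35.3  50. ]
 nub 2 [298.  360.5] [ 2.5 41.2 50. ]
 nub 3 [293. 366.] [-13.1  56.3  50
[... 3938 characters left out ...]
73.] [  67.7 -168.2   50. ]
 nub 1 [545. 272.] [  27.2 -200.5   50. ]
 nub 1 [522. 275.] [  68.3 -160.3   50. ]
 nub 1 [547. 274.] [  22.4 -196.3   50. ]
 nub 2 [521.  277.5] [  68.5 -150.9   50. ]
 nub 1 [547. 276.] [  21.4 -189.5   50. ]
 nub 1 [549. 278.] [  16.7 -185.4   50. ]
 nub 1 [519. 283.] [  68.6 -130.9   50. ]
 nub 1 [552. 282.] [   9.3 -176.1   50. ]
 nub 1 [518. 286.] [  68.5 -120.4   50. ]
 nub 1 [624. 289.] [-122.6 -244.1   50. ]
 nub 2 [624.  293.5] [-123. -229.   50.]
 nub 1 [623. 297.] [-121.4 -216.3   50. ]
 nub 1 [576. 298.] [ -39.5 -155.6   50. ]
 nub 1 [639. 304.] [-149.5 -213.3   50. ]
 nub 1 [638. 306.] [-147.8 -205.8   50. ]
 nub 5 [637. 310.] [-146.1 -192.2   50. ]
```

View pics/m1.png

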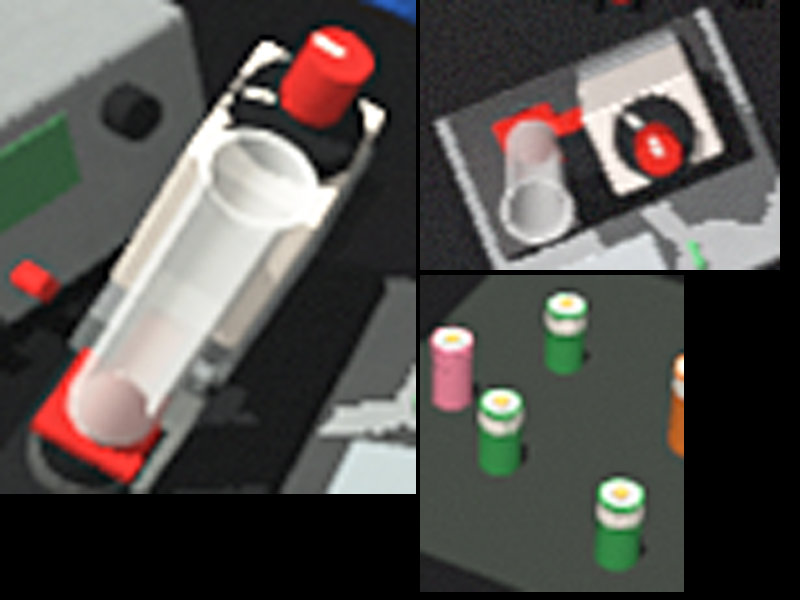

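The close crop confirms three green cells at about (348,196), (333,218) and (360,239) in the side view, all nub up; the pink one is at (322,204). In the side view the tube mouth is near (228,234) and the red knob's face near (242,211). Now I fit the tester's pose.

```bash
cat >> h.py <<'E'
def frame(yaw):
    xh=np.array([np.cos(yaw),np.sin(yaw),0]);y=np.array([-np.sin(yaw),np.cos(yaw),0]);Z=np.array([0,0,1.]);a=np.radians(32)
    return np.stack([np.cos(a)*xh+np.sin(a)*Z,y,-np.sin(a)*xh+np.cos(a)*Z],1)
E
python3 - <<'E'
from h import *
from scipy.optimize import least_squares
obs=[("top",(0,0,190),(225.8,171.0),1),("top",(0,0,190),(227.6,170.5),.5),("side",(0,0,190),(227.8,233.8),1),
("top",(0,-85,182),(252.9,157.9),1),("top",(0,-85,182),(253.7,156.5),.5),("side",(0,-85,182),(241.6,210.8),1),("side",(0,-85,182),(245.3,210.1),.5),
("side",(0,0,0),(190.1,286.1),.4),("top",(0,0,0),(226.6,152.8),.4)]
base=[("top",(100,110),(203.9,151.5)),("top",(100,-110),(263,127.2)),("top",(-100,-110),(285,178.4)),("top",(-100,110),(225,204.4)),("side",(-100,-110),(282.5,257.8)),("side",(-100,110),(251.5,331.5)),("side",(100,110),(163,311.8))]
def res(p,full=0):
    F=frame(p[3]);o=p[:3];c,s=np.cos(p[3]),np.sin(p[3]);out=[]
    for cam,q,px,w in obs: out.append(w*(proj(cam,o+F@np.array(q,float))-px))
    for cam,(u,v),px in base: out.append(.6*(proj(cam,[p[4]+c*u-s*v,p[5]+s*u+c*v,20])-px))
    return np.array(out) if full else np.ravel(out)
r=least_squares(res,[450,230,30,.39,400,180],loss="soft_l1")
p=r.x;F=frame(p[3]);print(np.round(p,3));print(np.round(res(p,1),1).tolist())
print("mouth",p[:3]+F@[0,0,190],"grip",p[:3]+F@[0,-85,182])
print("rel tube->base",F.T@(p[:3]-[p[4],p[5],0]))
E
```

```text
[649.022 278.998  46.144  19.255 615.618 218.661]
[[0.5, -0.3], [-0.7, 0.1], [-1.1, 0.3], [0.5, 0.4], [-0.2, 0.9], [0.5, -0.4], [-1.6, 0.2], [1.4, -0.5], [-0.5, 0.3], [-0.4, 0.0], [0.5, -0.7], [1.2, 0.4], [0.2, 0.7], [0.5, -0.9], [-0.0, -0.2], [-1.7, 1.6]]
mouth [556.51489691 239.25022137 207.27271642] grip [593.96594005 162.82776726 200.48833166]
rel tube->base [70.68000052 42.24923394 10.2457447 ]
```

Request:
step_arm(commands=[0, 0, 0, 0, 0, 8.5, 1, 0, 0, 0, 0, 0, 17, 1])

```text
time_s: 1.7
ee_pos: [157.5, 604.8, 303.9]
ee_rot: [0.961, -0.275, 0.0, 0.0]
wrist_force: [-0.3, 0.2, 0.5]
gripper_width: 1.0
finger_force: 0.0
```

```bash
cat >> h.py <<'E'
YAW=19.255-6*np.pi
TUBE=np.array([649.0,279.0,46.1]);F=frame(YAW)
D=np.stack([-F[:,1],[-np.cos(YAW),-np.sin(YAW),0],[0,0,-1.]],1)   # tool down, x along -tube y
T=np.stack([-F[:,1],-F[:,0],-F[:,2]],1)                           # tool along the tube
def go(P,q,pt,Rm,ahead=54):
    "command from pose (P,quat) so that the point 'ahead' of TCP is at pt with orientation Rm"
    R0=R.from_quat(q);tc=np.asarray(pt,float)-ahead*Rm[:,2]
    print(np.round(R0.inv().apply(tc-P)/1000,4).tolist(),np.round((R0.inv()*R.from_matrix(Rm)).as_rotvec(degrees=True),1).tolist(),"tcp",np.round(tc,1),"q",np.round(R.from_matrix(Rm).as_quat(),4))
E
python3 - <<'E'
from h import *
P=[157.5,604.8,303.9];q=[.961,-.275,0,0]
print(get_obs()["joints"])
go(P,q,[429,-57,100],D)
E
```

```text
[ 1.57461707e+00  3.84709469e-01  7.89414573e-03 -9.65334394e-07
 -1.19402246e+00 -5.61368356e-01]
[0.5805, 0.418, 0.1499] [0.0, 0.0, 34.8] tcp [429. -57. 154.] q [ 0.835  -0.5503  0.      0.    ]
```

Request:
step_arm(commands=[0.58, 0.418, 0.05, 0, 0, 34.8, 1, 0.58, 0.418, 0.05, 0, 0, 34.8, 1, 0.58, 0.418, 0.05, 0, 0, 34.8, 1, 0.58, 0.418, 0.05, 0, 0, 34.8, 1, 0.58, 0.418, 0.05, 0, 0, 34.8, 1])

```text
time_s: 2.2
ee_pos: [253.8, 372.7, 286.5]
ee_rot: [0.836, -0.548, -0.0, -0.0]
wrist_force: [1.0, 1.1, 0.8]
gripper_width: 1.0
finger_force: 0.0
```

Request:
step_arm(commands=[0.464, 0.009, 0.13, 0, 0, 0, 1, 0.464, 0.009, 0.13, 0, 0, 0, 1, 0.464, 0.009, 0.13, 0, 0, 0, 1, 0.464, 0.009, 0.13, 0, 0, 0, 0.5, 0.464, 0.009, 0.13, 0, 0, 0, 0.4])

```text
time_s: 2.7
ee_pos: [345.9, 150.5, 219.2]
ee_rot: [0.837, -0.547, 0.0, -0.001]
wrist_force: [1.2, 0.1, 0.6]
gripper_width: 0.708
finger_force: 0.0
```

```bash
python3 - <<'E'
from h import *
o=get_obs();print(o["ee_pos"],o["ee_rot"],o["gripper_width"]);go(o["ee_pos"],o["ee_rot"],[429,-57,100],D)
E
```

```text
[345.8703963  150.52571971 219.17656406] [ 8.37101267e-01 -5.47046949e-01  2.65026520e-04 -1.01664646e-03] 0.7079127300227436
[0.2235, 0.0073, 0.065] [-0.1, 0.0, 0.4] tcp [429. -57. 154.] q [ 0.835  -0.5503  0.      0.    ]
```

Request:
step_arm(commands=[0.2235, 0.0073, 0.065, 0, 0, 0.4, 0.4, 0.2235, 0.0073, 0.065, 0, 0, 0.4, 0.4, 0.2235, 0.0073, 0.065, 0, 0, 0.4, 0.4, 0.2235, 0.0073, 0.065, 0, 0, 0.4, 0.4, 0.2235, 0.0073, 0.065, 0, 0, 0.4, 0.4])

```text
time_s: 3.2
ee_pos: [428.9, -58.1, 153.4]
ee_rot: [0.834, -0.551, -0.0, 0.0]
wrist_force: [0.7, -0.2, -0.3]
gripper_width: 0.702
finger_force: 0.0
```

Request:
step_arm(commands=[0, 0, 0, 0, 0, 0, 0.4, 0, 0, 0, 0, 0, 0, 0.4])

```text
time_s: 3.4
ee_pos: [428.3, -56.2, 153.8]
ee_rot: [0.834, -0.551, -0.0, 0.0]
wrist_force: [0.0, 0.9, -0.9]
gripper_width: 0.694
finger_force: 0.0
```

```bash
python3 - <<'E'
from h import *
o=get_obs();print(o["ee_pos"],o["ee_rot"],o["gripper_width"]);go(o["ee_pos"],o["ee_rot"],[429,-57,37],D)
im=capture("side");cv2.imwrite("pics/s2.png",cv2.resize(im[:,:,::-1][60:310,230:530],None,fx=2.4,fy=2.4,interpolation=2))
print(proj("side",o["ee_pos"]+np.array([0,0,-54])),proj("side",[429,-57,50]))
E
```

```text
[428.31620121 -56.19978391 153.83920157] [ 8.34267606e-01 -5.51359650e-01 -2.02238785e-04  2.39645826e-04] 0.6941234093679652
[0.001, -0.0004, 0.0628] [0.0, 0.0, -0.2] tcp [429. -57.  91.] q [ 0.835  -0.5503  0.      0.    ]
[361.30758087 223.52156605] [359.97294325 238.88282572]
```

View pics/s2.png

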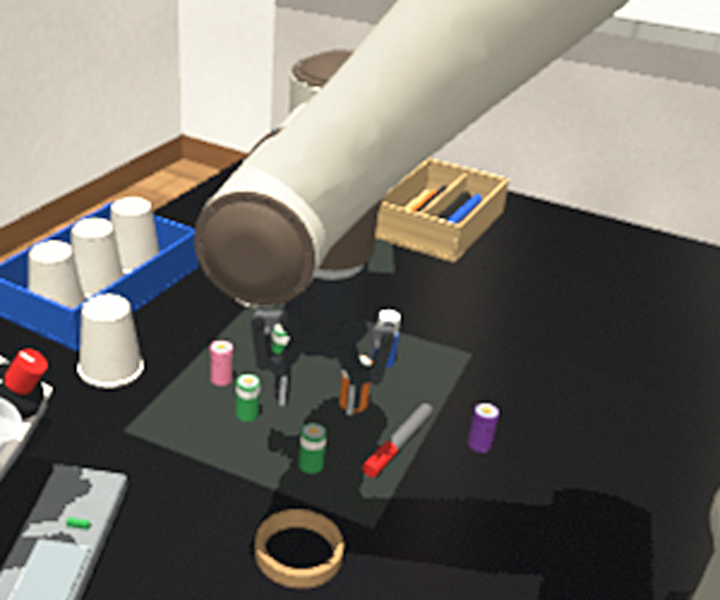

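The gripper straddles the nearest green cell (crop 313,447), and no neighbour is near the fingers. Descend and grip.

Request:
step_arm(commands=[0, 0, 0.035, 0, 0, 0, 0.4, 0, 0, 0.063, 0, 0, 0, 0.4, 0, 0, 0.063, 0, 0, 0, 0.4, 0, 0, 0.063, 0, 0, 0, -1, 0, 0, 0.063, 0, 0, 0, -1], newtons=40)

```text
time_s: 3.95
ee_pos: [429.3, -54.7, 92.5]
ee_rot: [0.835, -0.55, 0.001, -0.001]
wrist_force: [1.0, -0.2, -0.6]
gripper_width: 0.37
finger_force: 0.0
```

Request:
step_arm(commands=[0, 0, 0, 0, 0, 0, -1, 0, 0, 0, 0, 0, 0, -1, 0, 0, 0, 0, 0, 0, -1])

```text
time_s: 4.25
ee_pos: [429.3, -55.0, 92.7]
ee_rot: [0.835, -0.55, 0.001, -0.001]
wrist_force: [-1.4, 3.3, 6.9]
gripper_width: 0.29
finger_force: 39.3
```

Request:
step_arm(commands=[0, 0, -0.05, 0, 0, 0, -1, 0, 0, -0.1, 0, 0, 0, -1, 0, 0, -0.15, 0, 0, 0, -1, 0, 0, -0.19, 0, 0, 0, -1])

```text
time_s: 4.65
ee_pos: [428.2, -55.6, 284.9]
ee_rot: [0.835, -0.55, 0.002, -0.002]
wrist_force: [0.9, 0.4, -0.8]
gripper_width: 0.291
finger_force: 39.5
```

```bash
python3 - <<'E'
from h import *
o=get_obs();print(o["ee_pos"],o["ee_rot"],o["gripper_width"],o["finger_force"])
for z in(240,170):go(o["ee_pos"],o["ee_rot"],TUBE+F@[0,0,z],T,92)
E
```

```text
[428.19328832 -55.62627284 284.9316237 ] [ 0.83488156 -0.55042434  0.00171276 -0.00170289] 0.2912690666575277 39.52074944972992
[-0.2204, -0.1591, -0.0422] [31.7, -0.1, -0.0] tcp [487.3 209.6 327.7] q [ 0.8026 -0.5289  0.1517 -0.2302]
[-0.2205, -0.1959, 0.0174] [31.7, -0.1, -0.0] tcp [521.4 224.2 268.3] q [ 0.8026 -0.5289  0.1517 -0.2302]
```

Request:
step_arm(commands=[-0.22, -0.159, -0.042, 31.8, 0, 0, -1, -0.22, -0.159, -0.042, 31.8, 0, 0, -1, -0.22, -0.159, -0.042, 31.8, 0, 0, -1, -0.22, -0.159, -0.042, 31.8, 0, 0, -1, -0.22, -0.159, -0.042, 31.8, 0, 0, -1])

```text
time_s: 5.15
ee_pos: [477.9, 172.1, 317.4]
ee_rot: [0.803, -0.529, 0.151, -0.229]
wrist_force: [1.7, -1.7, -1.0]
gripper_width: 0.292
finger_force: 39.5
```

```bash
python3 - <<'E'
from h import *
o=get_obs();print(o["joints"])
go(o["ee_pos"],o["ee_rot"],TUBE+F@[0,0,240],T,92)
E
```

```text
[ 0.70751483 -0.01163643 -0.70394594  0.44026895 -0.37611456 -0.67271877]
[-0.0308, -0.0253, 0.0037] [0.2, 0.0, -0.1] tcp [487.3 209.6 327.7] q [ 0.8026 -0.5289  0.1517 -0.2302]
```

Request:
step_arm(commands=[-0.031, -0.025, 0.0037, 0.2, 0, -0.1, -1, -0.031, -0.025, 0.0037, 0.2, 0, -0.1, -1, -0.031, -0.025, 0.0037, 0.2, 0, -0.1, -1])

```text
time_s: 5.45
ee_pos: [489.0, 210.1, 327.6]
ee_rot: [0.803, -0.528, 0.152, -0.23]
wrist_force: [-0.7, -0.4, -0.6]
gripper_width: 0.293
finger_force: 39.5
```

```bash
python3 - <<'E'
from h import *
o=get_obs();print(o["joints"],o["ee_pos"])
go(o["ee_pos"],o["ee_rot"],TUBE+F@[0,0,240],T,92)
t=capture("top");s=capture("side")
b=o["ee_pos"]+R.from_quat(o["ee_rot"]).apply([0,0,92.])
mo=TUBE+F@[0,0,190]
for c,im in(("top",t),("side",s)): print(c,"bottom",proj(c,b),"mouth",proj(c,mo),[ (np.round(l["xy"],1).tolist(),round(l["confidence"],2)) for l in landmark_of("tube_mouth",c)])
M=np.zeros((480,800,3),np.uint8)
M[:,:400]=cv2.resize(s[180:276,190:270],(400,480),interpolation=2);M[:,400:]=cv2.resize(t[120:216,190:270],(400,480),interpolation=2)
cv2.imwrite("pics/m2.png",M[:,:,::-1])
E
```

```text
[ 0.75607145  0.02289601 -0.65437571  0.47993062 -0.40461561 -0.74553378] [488.99028994 210.05021634 327.5932937 ]
[-0.0003, 0.0014, -0.001] [0.0, 0.0, 0.1] tcp [487.3 209.6 327.7] q [ 0.8026 -0.5289  0.1517 -0.2302]
top bottom [226.42646445 175.43678314] mouth [226.28417823 170.69073929] [([228.6, 170.6], 0.97), ([354.1, 241.3], 0.54)]
side bottom [236.34693164 217.87076991] mouth [226.72817259 234.11312484] [([229.0, 232.3], 0.76)]
```

View pics/m2.png

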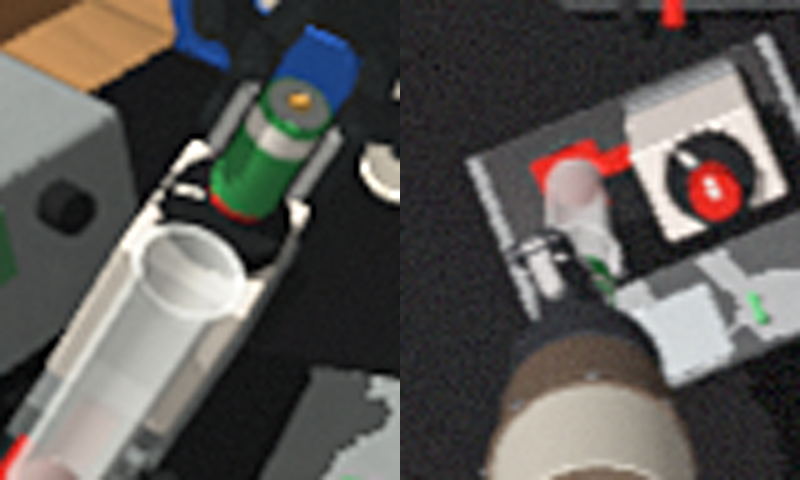

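The side view shows the cell, nub up and tilted, lining up above the mouth at crop (189,273). It may be a few mm to the right, so I check with model overlays.

```bash
cat >> h.py <<'E'
def ring(im,cam,c,Rm,r,f,off,col):
    a=np.linspace(0,2*np.pi,60);pts=[(proj(cam,c+Rm@np.array([r*np.cos(t),r*np.sin(t),0]))-off+.5)*f for t in a]
    cv2.polylines(im,[np.round(pts).astype(np.int32)],True,col,1)
E
python3 - <<'E'
from h import *
s=capture("side")[:,:,::-1];o=get_obs();f=8;off=np.array([210,185])
im=cv2.resize(np.ascontiguousarray(s[185:260,210:275]),None,fx=f,fy=f,interpolation=2)
Rm=R.from_quat(o["ee_rot"]).as_matrix();P=o["ee_pos"]
ring(im,"side",P+Rm@[0,0,92.],Rm,13,f,off,(0,0,255));ring(im,"side",P+Rm@[0,0,43.5],Rm,13,f,off,(0,0,255))
ring(im,"side",TUBE+F@[0,0,190],F,22.5,f,off,(255,0,255))
cv2.imwrite("pics/o1.png",im)
E
```

```text
(no output)
```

View pics/o1.png

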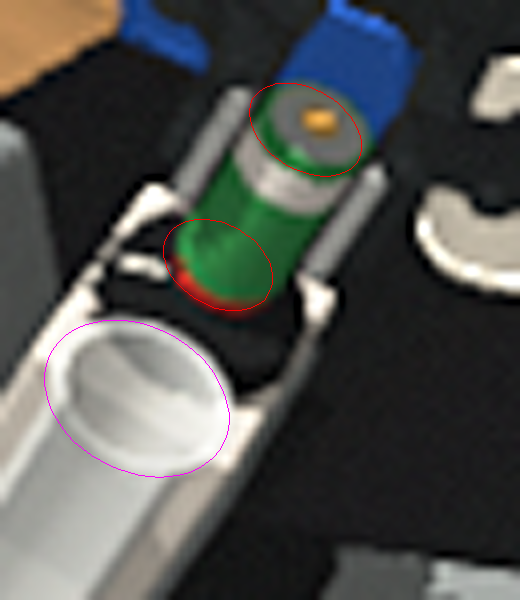

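Relative to the mouth ring, the cell sits about 2 mm too far toward the robot (8–10 px at 8x). I correct that with tool y −2 mm and insert.

Request:
step_arm(commands=[0, -0.002, 0.03, 0, 0, 0, -1, 0, -0.002, 0.05, 0, 0, 0, -1, 0, -0.002, 0.06, 0, 0, 0, -1, 0, -0.002, 0.07, 0, 0, 0, -1, 0, -0.002, 0.07, 0, 0, 0, -1])

```text
time_s: 6.2
ee_pos: [522.5, 225.1, 273.7]
ee_rot: [0.803, -0.526, 0.153, -0.235]
wrist_force: [-42.5, -5.1, 29.3]
gripper_width: 0.292
finger_force: 86.0
```

```bash
python3 - <<'E'
from h import *
o=get_obs();go(o["ee_pos"],o["ee_rot"],TUBE+F@[0,0,170],T,92);Rm=R.from_quat(o["ee_rot"]).as_matrix();print("force tool",Rm.T@o["wrist_force"])
s=capture("side")[:,:,::-1];f=8;off=np.array([210,185])
im=cv2.resize(np.ascontiguousarray(s[185:260,210:275]),None,fx=f,fy=f,interpolation=2)
cv2.imwrite("pics/o2.png",im)
E
```

```text
[0.0004, 0.0041, 0.0039] [-0.5, 0.3, 0.2] tcp [521.4 224.2 268.3] q [ 0.8026 -0.5289  0.1517 -0.2302]
force tool [-12.39333693  18.8510799  -46.77033111]
```

View pics/o2.png

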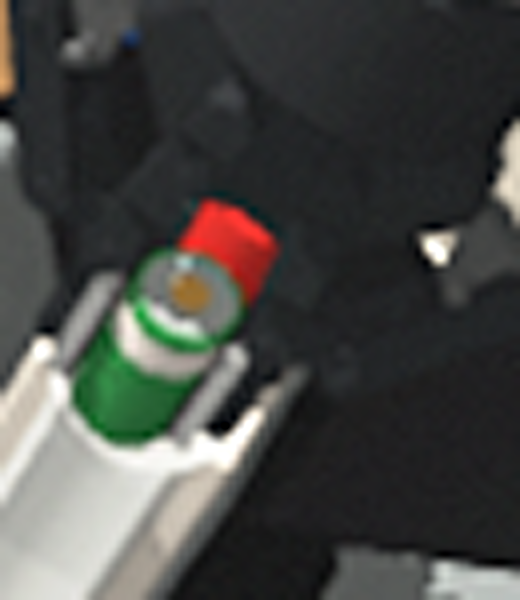

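The fingertips, which reach about 80 mm ahead of the TCP, are touching the rim. I back off 10 mm and shift slightly by the contact force, then release.

Request:
step_arm(commands=[-0.001, 0.002, -0.01, 0, 0, 0, -1, -0.001, 0.002, -0.01, 0, 0, 0, -1, -0.001, 0.002, -0.01, 0, 0, 0, -1], newtons=30)

```text
time_s: 6.55
ee_pos: [518.4, 223.4, 277.1]
ee_rot: [0.803, -0.528, 0.152, -0.231]
wrist_force: [-0.9, 1.8, -0.3]
gripper_width: 0.292
finger_force: 51.4
```

```bash
python3 - <<'E'
from h import *
o=get_obs();go(o["ee_pos"],o["ee_rot"],TUBE+F@[0,0,180],T,92);Rm=R.from_quat(o["ee_rot"]).as_matrix();print("force tool",Rm.T@o["wrist_force"])
s=capture("side")[:,:,::-1];f=8;off=np.array([210,185])
im=cv2.resize(np.ascontiguousarray(s[185:260,210:275]),None,fx=f,fy=f,interpolation=2)
cv2.imwrite("pics/o3.png",im)
E
```

```text
[0.0004, 0.0021, -0.0009] [-0.1, 0.0, 0.1] tcp [516.5 222.1 276.8] q [ 0.8026 -0.5289  0.1517 -0.2302]
force tool [-2.01634905  0.2833166   0.14949479]
```

View pics/o3.png

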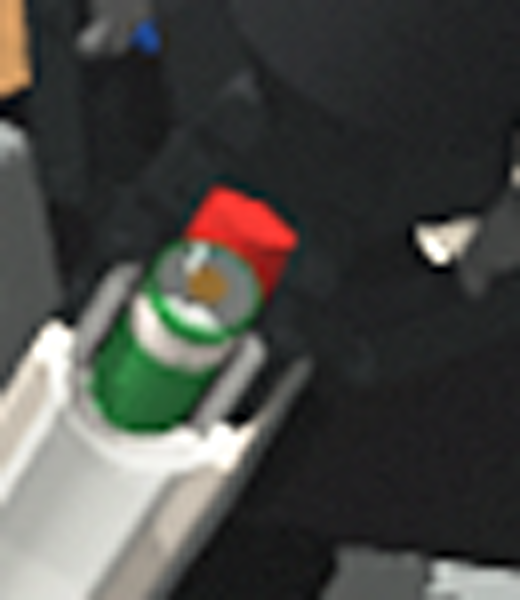

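No contact force now, and the cell's end sits inside the flare (crop 150,420). Release and watch the boxes.

Request:
step_arm(commands=[0, 0, 0, 0, 0, 0, 0.1, 0, 0, 0, 0, 0, 0, 0.1, 0, 0, 0, 0, 0, 0, 0.2, 0, 0, -0.02, 0, 0, 0, 0.3, 0, 0, -0.05, 0, 0, 0, 0.4])

```text
time_s: 7.1
ee_pos: [493.7, 212.2, 317.0]
ee_rot: [0.803, -0.529, 0.151, -0.227]
wrist_force: [-0.8, -0.2, 1.5]
gripper_width: 0.699
finger_force: 0.0
```

Request:
step_arm(commands=[0, 0, -0.05, 0, 0, 0, 0.4, 0, 0, -0.06, 0, 0, 0, 0.4, 0, 0, -0.06, 0, 0, 0, 0.4])

```text
time_s: 7.4
ee_pos: [464.7, 200.6, 372.5]
ee_rot: [0.802, -0.528, 0.152, -0.233]
wrist_force: [-0.6, 0.0, 0.1]
gripper_width: 0.701
finger_force: 0.0
```

```bash
cat >> h.py <<'E'
def check():
    "green pixels in side view near tube, expressed as tube z along the axis"
    s=capture("side");hsv=cv2.cvtColor(s,cv2.COLOR_RGB2HSV);g=cv2.inRange(hsv,(50,40,40),(88,255,255))
    ax=[proj("side",TUBE+F@[0,0,z]) for z in range(0,300,5)]
    row=lambda p:sum(int(g[int(round(p[1]))+j,int(round(p[0]))+i]>0) for i in(-1,0,1) for j in(-1,0,1))
    print("green along axis:",[(z,row(p)) for z,p in zip(range(0,300,5),ax)])
    return s
E
python3 - <<'E'
from h import *
check()
o=get_obs();print(o["ee_pos"],o["gripper_width"],o["joints"]);go(o["ee_pos"],o["ee_rot"],[531.5,-89,120],D)
E
```

```text
green along axis: [(0, 0), (5, 0), (10, 0), (15, 0), (20, 0), (25, 0), (30, 0), (35, 0), (40, 0), (45, 0), (50, 0), (55, 0), (60, 0), (65, 0), (70, 0), (75, 0), (80, 0), (85, 0), (90, 0), (95, 0), (100, 0), (105, 0), (110, 0), (115, 0), (120, 0), (125, 0), (130, 0), (135, 0), (140, 0), (145, 0), (150, 0), (155, 0), (160, 0), (165, 0), (170, 0), (175, 0), (180, 0), (185, 0), (190, 0), (195, 0), (200, 0), (205, 0), (210, 0), (215, 0), (220, 0), (225, 0), (230, 0), (235, 0), (240, 0), (245, 0), (250, 0), (255, 0), (260, 0), (265, 0), (270, 0), (275, 0), (280, 0), (285, 0), (290, 0), (295, 0)]
[464.6592848  200.3006211  370.24317248] 0.7021172242306655 [ 0.79731232 -0.06465146 -0.60558108  0.40410057 -0.54111192 -0.68723243]
[0.2921, 0.1491, 0.1382] [-32.1, 0.0, 0.1] tcp [531.5 -89.  174. ] q [ 0.835  -0.5503  0.      0.    ]
```

```bash
python3 - <<'E'
from h import *
s=capture("side");b=cv2.imread("pics/side0.png")[:,:,::-1];cv2.imwrite("pics/a1.png",s[:,:,::-1])
for z in range(5,260,15):
    c,r=np.round(proj("side",TUBE+F@[0,0,z])).astype(int);print(z,s[r-1:r+2,c-1:c+2].mean((0,1)).round(),b[r-1:r+2,c-1:c+2].mean((0,1)).round())
for n in["cell_1"]:
    for c in("side","top"):
        if c=="top":capture(c)
        print(c,[(np.round(x["extent"]).tolist(),round(x["confidence"],2)) for x in boxes_of(n,c)])
E
```

```text
5 [210.  76.  71.] [237.  95.  88.]
20 [140. 157. 140.] [198. 170. 163.]
35 [140. 157. 140.] [198. 170. 163.]
50 [168. 168. 161.] [204. 181. 174.]
65 [154. 160. 151.] [217. 205. 198.]
80 [166. 166. 158.] [214. 201. 194.]
95 [173. 167. 161.] [212. 203. 196.]
110 [178. 178. 171.] [215. 216. 208.]
125 [165. 166. 161.] [202. 202. 196.]
140 [167. 168. 162.] [204. 205. 198.]
155 [169. 169. 164.] [206. 207. 200.]
170 [184. 184. 176.] [221. 220. 213.]
185 [188. 186. 177.] [224. 222. 214.]
200 [147. 148. 143.] [180. 181. 174.]
215 [ 99. 100.  98.] [121. 123. 120.]
230 [156.  34.  29.] [191.  44.  39.]
245 [174.  37.  33.] [212.  47.  42.]
side [([318.0, 206.0, 326.0, 220.0], 0.74), ([342.0, 195.0, 356.0, 212.0], 0.72), ([422.0, 228.0, 435.0, 249.0], 0.69), ([329.0, 218.0, 336.0, 233.0], 0.52)]
top [([334.0, 182.0, 343.0, 194.0], 0.47), ([343.0, 169.0, 349.0, 176.0], 0.39), ([367.0, 179.0, 375.0, 184.0], 0.38)]
```

Side-view colours along the tube axis show green at the shutter (z≈20–40) and then a white band, so cell 1 is seated. Now the second cell.

Request:
step_arm(commands=[0.292, 0.149, 0.138, -32.1, 0, 0.1, 0.4, 0.292, 0.149, 0.138, -32.1, 0, 0.1, 0.4, 0.292, 0.149, 0.138, -32.1, 0, 0.1, 0.4, 0.292, 0.149, 0.138, -32.1, 0, 0.1, 0.4, 0.292, 0.149, 0.138, -32.1, 0, 0.1, 0.4])

```text
time_s: 8.15
ee_pos: [513.2, 2.6, 234.6]
ee_rot: [0.835, -0.551, -0.001, 0.002]
wrist_force: [0.5, -0.1, -0.2]
gripper_width: 0.701
finger_force: 0.0
```

```bash
sed -i 's/^TUBE=.*/TUBE=np.array([649.0,279.0,46.1])+frame(YAW)@[2.,0,0]/;' h.py; sed -i 's/F=frame(YAW)$/&/' h.py; echo 'F=frame(YAW)' >> h.py; sed -i '/^D=np/i F=frame(YAW)' h.py
python3 - <<'E'
from h import *
o=get_obs();print(o["ee_pos"]);go(o["ee_pos"],o["ee_rot"],[531.5,-89,120],D)
E
```

```text
[513.18511222   2.55533675 234.61677035]
[0.0913, 0.0189, 0.0608] [0.3, -0.0, -0.1] tcp [531.5 -89.  174. ] q [ 0.835  -0.5503  0.      0.    ]
```

Request:
step_arm(commands=[0.0913, 0.0189, 0.0608, 0.3, 0, -0.1, 0.4, 0.0913, 0.0189, 0.0608, 0.3, 0, -0.1, 0.4, 0.0913, 0.0189, 0.0608, 0.3, 0, -0.1, 0.4, 0.0913, 0.0189, 0.0608, 0.3, 0, -0.1, 0.4])

```text
time_s: 8.55
ee_pos: [528.1, -89.5, 173.6]
ee_rot: [0.834, -0.551, -0.001, 0.001]
wrist_force: [-0.6, 0.1, -0.2]
gripper_width: 0.694
finger_force: 0.0
```

```bash
python3 - <<'E'
from h import *
P=np.mean([get_obs()["ee_pos"] for _ in range(5)],0);o=get_obs();print(P);go(P,o["ee_rot"],[531.5,-89,44],D)
E
```

```text
[528.08703483 -89.49206768 173.64725983]
[0.001, -0.0035, 0.0756] [0.1, 0.1, -0.1] tcp [531.5 -89.   98. ] q [ 0.835  -0.5503  0.      0.    ]
```

Request:
step_arm(commands=[0.0005, -0.002, 0.045, 0, 0, 0, 0.4, 0.0005, -0.002, 0.0755, 0, 0, 0, 0.4, 0.0005, -0.002, 0.0755, 0, 0, 0, 0.4, 0.0005, -0.002, 0.0755, 0, 0, 0, -1, 0.0005, -0.002, 0.0755, 0, 0, 0, -1], newtons=40)

```text
time_s: 9.05
ee_pos: [532.6, -86.5, 103.2]
ee_rot: [0.836, -0.549, 0.003, -0.003]
wrist_force: [-1.6, -0.0, 0.5]
gripper_width: 0.374
finger_force: 0.0
```

Request:
step_arm(commands=[0, 0, 0, 0, 0, 0, -1, 0, 0, 0, 0, 0, 0, -1, 0, 0, 0, 0, 0, 0, -1, 0, 0, 0, 0, 0, 0, -1])

```text
time_s: 9.45
ee_pos: [532.5, -86.9, 103.4]
ee_rot: [0.835, -0.549, 0.003, -0.003]
wrist_force: [-1.3, 2.3, 6.5]
gripper_width: 0.287
finger_force: 39.5
```

Request:
step_arm(commands=[0, 0, -0.05, 0, 0, 0, -1, 0, 0, -0.1, 0, 0, 0, -1, 0, 0, -0.15, 0, 0, 0, -1, 0, 0, -0.19, 0, 0, 0, -1])

```text
time_s: 9.85
ee_pos: [530.4, -87.5, 295.1]
ee_rot: [0.835, -0.55, 0.003, -0.003]
wrist_force: [0.7, 0.5, -0.0]
gripper_width: 0.285
finger_force: 39.7
```

```bash
python3 - <<'E'
from h import *
o=get_obs();print(o["ee_pos"],o["gripper_width"],o["finger_force"])
go(o["ee_pos"],o["ee_rot"],TUBE+F@[0,0,240],T,98)
E
```

```text
[530.4339199  -87.52601524 295.05230753] 0.2849825401849307 39.7116619348526
[-0.2899, -0.0767, -0.0387] [31.6, -0.1, 0.1] tcp [486.  209.  333.8] q [ 0.8026 -0.5289  0.1517 -0.2302]
```

Request:
step_arm(commands=[-0.29, -0.077, -0.04, 31.6, 0, 0, -1, -0.29, -0.077, -0.04, 31.6, 0, 0, -1, -0.29, -0.077, -0.04, 31.6, 0, 0, -1, -0.29, -0.077, -0.04, 31.6, 0, 0, -1, -0.29, -0.077, -0.04, 31.6, 0, 0, -1])

```text
time_s: 10.35
ee_pos: [493.5, 147.4, 323.2]
ee_rot: [0.803, -0.529, 0.151, -0.23]
wrist_force: [0.7, -0.6, -0.7]
gripper_width: 0.285
finger_force: 39.8
```

```bash
python3 - <<'E'
from h import *
o=get_obs();print(o["ee_pos"],o["gripper_width"],o["finger_force"])
go(o["ee_pos"],o["ee_rot"],TUBE+F@[0,0,220],T,101)
E
```

```text
[493.46519522 147.39642894 323.21843835] 0.2850123810058842 39.768580198287964
[-0.0596, -0.0204, 0.0173] [0.1, 0.1, -0.0] tcp [494.2 212.6 319.4] q [ 0.8026 -0.5289  0.1517 -0.2302]
```

Request:
step_arm(commands=[-0.0596, -0.0204, 0.0173, 0.1, 0, 0, -1, -0.0596, -0.0204, 0.0173, 0.1, 0, 0, -1, -0.0596, -0.0204, 0.0173, 0.1, 0, 0, -1, -0.0596, -0.0204, 0.0173, 0.1, 0, 0, -1])

```text
time_s: 10.75
ee_pos: [496.4, 211.8, 318.8]
ee_rot: [0.803, -0.529, 0.151, -0.229]
wrist_force: [-0.6, 0.3, -1.1]
gripper_width: 0.279
finger_force: 39.8
```

```bash
python3 - <<'E'
from h import *
s=capture("side");P=[get_obs()]
for i in range(3): capture("side");P.append(get_obs())
pos=np.mean([p["ee_pos"] for p in P],0);q=P[-1]["ee_rot"];print(np.std([p["ee_pos"] for p in P],0))
go(pos,q,TUBE+F@[0,0,220],T,101);go(pos,q,TUBE+F@[0,0,178],T,101)
# green silhouette: axis line in the image versus the tube axis
hsv=cv2.cvtColor(s,cv2.COLOR_RGB2HSV);g=cv2.inRange(hsv,(50,100,30),(85,255,255));g[:, :200]=0;g[:,275:]=0;g[260:]=0
ys,xs=np.nonzero(g)
for r in range(ys.min(),ys.max()+1,2):
    x=xs[ys==r]
    if len(x):print(r,x.min(),x.max(),end="; ")
Rm=R.from_quat(q).as_matrix();a=[];
for th in np.linspace(0,6.28,200):a.append(proj("side",pos+Rm@[13*np.cos(th),13*np.sin(th),101.]))
a=np.array(a);print("\npred bottom circle",a.min(0),a.max(0),"center",proj("side",pos+Rm@[0,0,101.]))
E
```

```text
[0.13675271 0.08809162 0.07252581]
[-0.0022, 0.0015, -0.0013] [0.1, -0.0, -0.0] tcp [494.2 212.6 319.4] q [ 0.8026 -0.5289  0.1517 -0.2302]
[-0.0022, 0.0014, 0.0407] [0.1, -0.0, -0.0] tcp [514.7 221.4 283.8] q [ 0.8026 -0.5289  0.1517 -0.2302]
202 239 243; 204 237 237; 206 236 236; 208 236 250; 210 237 250; 212 232 248; 214 230 247; 216 229 235; 218 229 237; 220 227 243; 222 226 242; 224 227 241; 226 229 240; 228 232 238; 
pred bottom circle [224.74622072 217.71409807] [238.28765425 229.07778729] center [231.58021992 223.3425598 ]
```

Request:
step_arm(commands=[-0.002, 0.0015, 0.015, 0, 0, 0, -1, -0.002, 0.0015, 0.03, 0, 0, 0, -1, -0.002, 0.0015, 0.04, 0, 0, 0, -1, -0.002, 0.0015, 0.04, 0, 0, 0, -1])

```text
time_s: 11.35
ee_pos: [514.5, 220.8, 282.6]
ee_rot: [0.803, -0.529, 0.151, -0.228]
wrist_force: [-0.4, 0.0, -2.0]
gripper_width: 0.284
finger_force: 39.7
```

```bash
python3 - <<'E'
from h import *
s=capture("side");o=get_obs();go(o["ee_pos"],o["ee_rot"],TUBE+F@[0,0,178],T,101);Rm=R.from_quat(o["ee_rot"]).as_matrix();print("force tool",Rm.T@o["wrist_force"],o["finger_force"])
E
```

```text
[-0.0003, -0.0004, -0.0] [0.2, -0.1, 0.0] tcp [514.7 221.4 283.8] q [ 0.8026 -0.5289  0.1517 -0.2302]
force tool [0.53442612 0.29013794 1.94626341] 39.750874042510986
```

Request:
step_arm(commands=[0, 0, 0.005, 0, 0, 0, -1, 0, 0, 0.005, 0, 0, 0, 0.1, 0, 0, 0.005, 0, 0, 0, 0.1, 0, 0, 0.005, 0, 0, 0, 0.2, 0, 0, -0.03, 0, 0, 0, 0.4])

```text
time_s: 11.9
ee_pos: [499.3, 214.3, 305.8]
ee_rot: [0.804, -0.529, 0.15, -0.225]
wrist_force: [-0.0, -1.2, 0.5]
gripper_width: 0.699
finger_force: 0.0
```

Request:
step_arm(commands=[0, 0, -0.05, 0, 0, 0, 0.4, 0, 0, -0.07, 0, 0, 0, 0.4])

```text
time_s: 12.1
ee_pos: [465.2, 201.7, 373.9]
ee_rot: [0.802, -0.528, 0.152, -0.233]
wrist_force: [1.3, 0.2, 0.7]
gripper_width: 0.7
finger_force: 0.0
```

```bash
python3 - <<'E'
from h import *
s=capture("side")
b=cv2.imread("pics/side0.png")[:,:,::-1]
for z in range(5,260,12):
    c,r=np.round(proj("side",TUBE+F@[0,0,z])).astype(int);print(z,s[r-1:r+2,c-1:c+2].mean((0,1)).round(),b[r-1:r+2,c-1:c+2].mean((0,1)).round())
o=get_obs();print(o["ee_pos"],o["gripper_width"]);go(o["ee_pos"],o["ee_rot"],[555.5,-203,120],D)
E
```

```text
5 [192. 115. 109.] [226. 141. 134.]
17 [153. 162. 148.] [208. 183. 176.]
29 [148. 164. 147.] [207. 179. 172.]
41 [149. 164. 147.] [209. 180. 173.]
53 [176. 177. 169.] [214. 193. 186.]
65 [149. 165. 148.] [212. 199. 192.]
77 [149. 165. 148.] [213. 199. 192.]
89 [153. 169. 152.] [209. 196. 188.]
101 [180. 181. 173.] [203. 201. 194.]
113 [160. 171. 158.] [206. 206. 199.]
125 [169. 173. 166.] [197. 198. 191.]
137 [160. 163. 156.] [197. 199. 192.]
149 [163. 163. 158.] [198. 199. 193.]
161 [158. 158. 153.] [193. 193. 186.]
173 [170. 169. 162.] [207. 206. 198.]
185 [177. 175. 167.] [215. 212. 204.]
197 [151. 150. 144.] [184. 183. 176.]
209 [167. 169. 163.] [204. 205. 199.]
221 [27. 30. 31.] [36. 39. 39.]
233 [174.  37.  32.] [212.  48.  42.]
245 [182.  39.  34.] [220.  50.  44.]
257 [227.  46.  41.] [250.  59.  52.]
[465.04196941 201.64953633 376.19429249] 0.6995438237097088
[0.408, 0.1733, 0.1276] [-32.5, 0.2, 0.1] tcp [ 555.5 -203.   174. ] q [ 0.835  -0.5503  0.      0.    ]
```

Two cells are stacked, with white bands at z≈53 and 101. Now the third cell.

Request:
step_arm(commands=[0.408, 0.173, 0.12, -32.5, 0, 0, 0.4, 0.408, 0.173, 0.12, -32.5, 0, 0, 0.4, 0.408, 0.173, 0.12, -32.5, 0, 0, 0.4, 0.408, 0.173, 0.12, -32.5, 0, 0, 0.4, 0.408, 0.173, 0.12, -32.5, 0, 0, 0.4])

```text
time_s: 12.65
ee_pos: [513.5, -13.1, 267.6]
ee_rot: [0.835, -0.55, -0.003, 0.005]
wrist_force: [0.7, 0.3, -0.5]
gripper_width: 0.701
finger_force: 0.0
```

```bash
python3 - <<'E'
from h import *
o=get_obs();print(o["ee_pos"]);go(o["ee_pos"],o["ee_rot"],[555.5,-203,120],D)
E
```

```text
[513.48396015 -13.06420068 267.64459805]
[0.191, 0.0355, 0.0941] [0.7, -0.0, 0.1] tcp [ 555.5 -203.   174. ] q [ 0.835  -0.5503  0.      0.    ]
```

Request:
step_arm(commands=[0.191, 0.0355, 0.094, 0.6, 0, 0, 0.4, 0.191, 0.0355, 0.094, 0.6, 0, 0, 0.4, 0.191, 0.0355, 0.094, 0.6, 0, 0, 0.4, 0.191, 0.0355, 0.094, 0.6, 0, 0, 0.4, 0.191, 0.0355, 0.094, 0.6, 0, 0, 0.4])

```text
time_s: 13.15
ee_pos: [551.9, -205.4, 171.9]
ee_rot: [0.834, -0.552, -0.002, 0.001]
wrist_force: [-0.3, 1.0, -1.0]
gripper_width: 0.695
finger_force: 0.0
```

Request:
step_arm(commands=[0, 0, 0, 0, 0, 0, 0.4, 0, 0, 0, 0, 0, 0, 0.4])

```text
time_s: 13.35
ee_pos: [552.7, -201.9, 175.1]
ee_rot: [0.835, -0.55, 0.0, 0.0]
wrist_force: [-0.3, 0.9, 0.5]
gripper_width: 0.698
finger_force: 0.0
```

```bash
python3 - <<'E'
from h import *
o=get_obs();print(o["ee_pos"]);go(o["ee_pos"],o["ee_rot"],[555.5,-203,46],D)
E
```

```text
[ 552.69483932 -201.8637022   175.13152607]
[0.0021, -0.0022, 0.0751] [0.0, -0.0, 0.0] tcp [ 555.5 -203.   100. ] q [ 0.835  -0.5503  0.      0.    ]
```

Request:
step_arm(commands=[0.002, -0.002, 0.045, 0, 0, 0, 0.4, 0.002, -0.002, 0.075, 0, 0, 0, 0.4, 0.002, -0.002, 0.075, 0, 0, 0, 0.4, 0.002, -0.002, 0.075, 0, 0, 0, -1, 0.002, -0.002, 0.075, 0, 0, 0, -1], newtons=40)

```text
time_s: 13.85
ee_pos: [556.8, -202.7, 102.6]
ee_rot: [0.836, -0.549, 0.002, -0.0]
wrist_force: [1.0, 0.3, -0.1]
gripper_width: 0.372
finger_force: 0.0
```

Request:
step_arm(commands=[0, 0, 0, 0, 0, 0, -1, 0, 0, 0, 0, 0, 0, -1, 0, 0, 0, 0, 0, 0, -1, 0, 0, 0, 0, 0, 0, -1])

```text
time_s: 14.25
ee_pos: [556.9, -203.2, 102.8]
ee_rot: [0.835, -0.55, 0.003, -0.001]
wrist_force: [-0.6, 1.2, 7.3]
gripper_width: 0.281
finger_force: 39.6
```

Request:
step_arm(commands=[0, 0, -0.05, 0, 0, 0, -1, 0, 0, -0.1, 0, 0, 0, -1, 0, 0, -0.15, 0, 0, 0, -1, 0, 0, -0.19, 0, 0, 0, -1])

```text
time_s: 14.65
ee_pos: [555.2, -203.3, 294.2]
ee_rot: [0.835, -0.55, 0.002, -0.0]
wrist_force: [-0.0, 0.4, -0.9]
gripper_width: 0.282
finger_force: 39.5
```

```bash
python3 - <<'E'
from h import *
o=get_obs();print(o["ee_pos"],o["gripper_width"],o["finger_force"])
go(o["ee_pos"],o["ee_rot"],TUBE+F@[0,0,230],T,101)
E
```

```text
[ 555.24310897 -203.28187773  294.22620968] 0.2824611217740248 39.51504170894623
[-0.406, -0.1031, -0.0346] [31.8, -0.2, 0.1] tcp [489.4 210.5 327.9] q [ 0.8026 -0.5289  0.1517 -0.2302]
```

Request:
step_arm(commands=[-0.406, -0.103, -0.04, 31.8, 0, 0, -1, -0.406, -0.103, -0.04, 31.8, 0, 0, -1, -0.406, -0.103, -0.04, 31.8, 0, 0, -1, -0.406, -0.103, -0.04, 31.8, 0, 0, -1, -0.406, -0.103, -0.04, 31.8, 0, 0, -1])

```text
time_s: 15.15
ee_pos: [514.3, 40.0, 314.2]
ee_rot: [0.802, -0.53, 0.151, -0.23]
wrist_force: [1.1, -0.2, -1.0]
gripper_width: 0.286
finger_force: 39.6
```

```bash
python3 - <<'E'
from h import *
o=get_obs();print(o["ee_pos"],o["gripper_width"],o["finger_force"])
go(o["ee_pos"],o["ee_rot"],TUBE+F@[0,0,225],T,101)
E
```

```text
[514.34999341  40.02000399 314.2377951 ] 0.2857120418012549 39.64331030845642
[-0.1666, -0.0444, 0.0169] [0.1, 0.0, -0.1] tcp [491.8 211.5 323.6] q [ 0.8026 -0.5289  0.1517 -0.2302]
```

Request:
step_arm(commands=[-0.166, -0.044, 0.0, 0.1, 0, 0, -1, -0.166, -0.044, 0.01, 0.1, 0, 0, -1, -0.166, -0.044, 0.017, 0.1, 0, 0, -1, -0.166, -0.044, 0.017, 0.1, 0, 0, -1, -0.166, -0.044, 0.017, 0.1, 0, 0, -1])

```text
time_s: 15.65
ee_pos: [492.9, 213.0, 322.2]
ee_rot: [0.805, -0.526, 0.151, -0.229]
wrist_force: [-0.2, -0.6, -0.8]
gripper_width: 0.288
finger_force: 39.6
```

Request:
step_arm(commands=[0, 0, 0, 0, 0, 0, -1])

```text
time_s: 15.75
ee_pos: [493.2, 210.3, 321.8]
ee_rot: [0.803, -0.529, 0.151, -0.229]
wrist_force: [0.4, 0.1, -1.1]
gripper_width: 0.283
finger_force: 39.6
```

```bash
python3 - <<'E'
from h import *
s=capture("side");o=get_obs();go(o["ee_pos"],o["ee_rot"],TUBE+F@[0,0,178],T,101)
E
```

```text
[-0.0023, -0.0003, 0.0451] [0.2, -0.0, 0.0] tcp [514.7 221.4 283.8] q [ 0.8026 -0.5289  0.1517 -0.2302]
```

Request:
step_arm(commands=[-0.002, 0, 0.015, 0, 0, 0, -1, -0.002, 0, 0.03, 0, 0, 0, -1, -0.002, 0, 0.043, 0, 0, 0, -1, -0.002, 0, 0.047, 0, 0, 0, -1, -0.002, 0, 0.047, 0, 0, 0, -1])

```text
time_s: 16.3
ee_pos: [516.1, 220.5, 281.5]
ee_rot: [0.803, -0.53, 0.151, -0.228]
wrist_force: [0.7, 0.2, 0.5]
gripper_width: 0.289
finger_force: 39.7
```

```bash
python3 - <<'E'
from h import *
s=capture("side");o=get_obs();go(o["ee_pos"],o["ee_rot"],TUBE+F@[0,0,178],T,101);Rm=R.from_quat(o["ee_rot"]).as_matrix();print("force tool",Rm.T@o["wrist_force"],o["finger_force"])
E
```

```text
[-0.001, 0.0001, -0.0019] [0.1, -0.1, -0.0] tcp [514.7 221.4 283.8] q [ 0.8026 -0.5289  0.1517 -0.2302]
force tool [0.74588041 1.14271348 0.04701211] 39.65220630168915
```

Request:
step_arm(commands=[-0.0005, 0, 0.002, 0, 0, 0, -1, -0.0005, 0, 0.002, 0, 0, 0, 0.1, -0.0005, 0, 0.002, 0, 0, 0, 0.1, -0.0005, 0, 0.002, 0, 0, 0, 0.2, 0, 0, -0.03, 0, 0, 0, 0.4])

```text
time_s: 16.85
ee_pos: [500.8, 214.4, 303.7]
ee_rot: [0.804, -0.529, 0.15, -0.225]
wrist_force: [0.4, -1.5, 0.6]
gripper_width: 0.7
finger_force: 0.0
```

Request:
step_arm(commands=[0, 0, -0.05, 0, 0, 0, 0.4, 0, 0, -0.08, 0, 0, 0, 0.4, 0, 0, -0.08, 0, 0, 0, 0.4])

```text
time_s: 17.15
ee_pos: [462.1, 199.8, 381.1]
ee_rot: [0.802, -0.528, 0.152, -0.234]
wrist_force: [0.7, 0.6, 0.9]
gripper_width: 0.705
finger_force: 0.0
```

```bash
python3 - <<'E'
from h import *
s=capture("side");t=capture("top")
print([np.round(l["xy"],1) for l in landmark_of("inner_grip","side")],proj("side",TUBE+F@[-2,-85,182]),[np.round(l["xy"],1) for l in landmark_of("outer_mark","side")])
M=np.zeros((500,800,3),np.uint8)
M[:,:400]=cv2.resize(s[200:300,180:260],(400,500),interpolation=2);M[:,400:]=cv2.resize(t[110:210,200:280],(400,500),interpolation=2)
M=np.ascontiguousarray(M[:,:,::-1]);ring(M,"side",TUBE+F@[-2,-85,182],F,13.5,5,np.array([180,200]),(255,255,0));ring(M,"side",TUBE+F@[-2,-85,152],F,13.5,5,np.array([180,200]),(255,255,0))
ring(M,"side",TUBE+F@[-2,-85,147],F,29,5,np.array([180,200]),(255,0,255))
cv2.imwrite("pics/m3.png",M)
o=get_obs();print(o["ee_pos"],o["joints"])
for z in(240,175):go(o["ee_pos"],o["ee_rot"],TUBE+F@[0,-85,z],T)
E
```

```text
[array([238.9, 210.4])] [242.12561849 210.46879776] [array([223.5, 220.7]), array([395.1, 241.7])]
[462.29364896 198.80122839 373.99939604] [ 0.80090536 -0.07113902 -0.59589602  0.39127362 -0.56303775 -0.67596774]
[0.0848, -0.0009, 0.0918] [0.3, -0.1, 0.1] tcp [540.9 140.1 296.5] q [ 0.8026 -0.5289  0.1517 -0.2302]
[0.0848, -0.0013, 0.1568] [0.3, -0.1, 0.1] tcp [572.6 153.7 241.4] q [ 0.8026 -0.5289  0.1517 -0.2302]
```

View pics/m3.png

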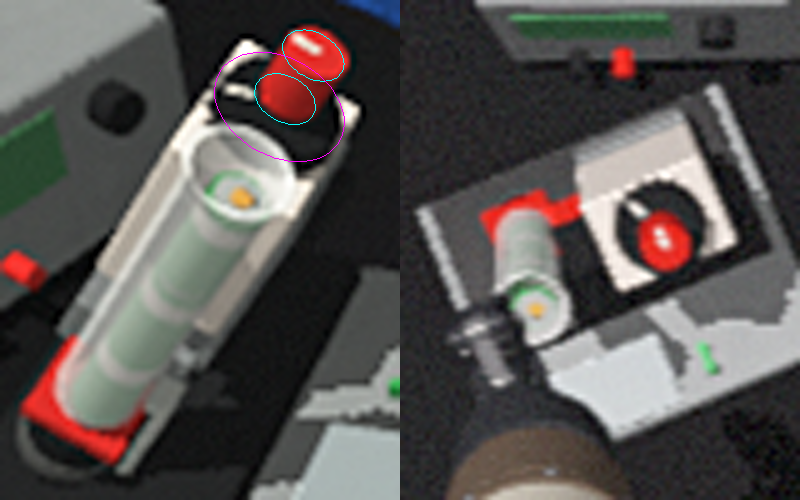

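All three cells are stacked, with the top nub at crop (240,198), and the knob model overlay matches. Now I approach the knob.

Request:
step_arm(commands=[0.05, 0, 0.03, 0.3, 0, 0, 0.2, 0.085, -0.001, 0.06, 0.3, 0, 0, 0.2, 0.085, -0.001, 0.092, 0.3, 0, 0, 0.2, 0.085, -0.001, 0.092, 0.3, 0, 0, 0.2, 0.085, -0.001, 0.092, 0.3, 0, 0, 0.2])

```text
time_s: 17.85
ee_pos: [541.5, 139.9, 295.6]
ee_rot: [0.803, -0.529, 0.152, -0.229]
wrist_force: [-0.6, -0.5, 1.3]
gripper_width: 0.601
finger_force: 0.0
```

```bash
python3 - <<'E'
from h import *
s=capture("side");o=get_obs();print(o["ee_pos"],o["joints"],o["gripper_width"])
go(o["ee_pos"],o["ee_rot"],TUBE+F@[0,-85,186],T)
E
```

```text
[541.44336029 140.35200917 297.1874904 ] [ 0.57014831  0.10737472 -0.5765452   0.26335772 -0.34478714 -0.38708272] 0.5944138273311919
[-0.0, 0.0009, 0.0543] [-0.0, -0.1, 0.1] tcp [567.2 151.4 250.7] q [ 0.8026 -0.5289  0.1517 -0.2302]
```

Request:
step_arm(commands=[0, 0.0005, 0.03, 0, 0, 0, 0.2, 0, 0.0005, 0.045, 0, 0, 0, 0.2, 0, 0.0005, 0.054, 0, 0, 0, 0.2, 0, 0.0005, 0.054, 0, 0, 0, 0.2], newtons=40)

```text
time_s: 18.3
ee_pos: [567.0, 152.0, 251.8]
ee_rot: [0.803, -0.528, 0.153, -0.231]
wrist_force: [0.5, 0.3, 0.3]
gripper_width: 0.599
finger_force: 0.0
```

Request:
step_arm(commands=[0, 0, 0, 0, 0, 0, -1, 0, 0, 0, 0, 0, 0, -1, 0, 0, 0, 0, 0, 0, -1, 0, 0, 0, 0, 0, 0, -1])

```text
time_s: 18.7
ee_pos: [565.4, 150.5, 251.8]
ee_rot: [0.803, -0.529, 0.152, -0.229]
wrist_force: [-7.6, -0.8, 3.1]
gripper_width: 0.296
finger_force: 39.0
```

```bash
python3 - <<'E'
from h import *
s=capture("side");o=get_obs();print(o["ee_pos"],o["joints"],o["gripper_width"],o["finger_force"]);Rm=R.from_quat(o["ee_rot"]).as_matrix();print("force tool",Rm.T@o["wrist_force"],Rm.T@o["ft_torque"])
go(o["ee_pos"],o["ee_rot"],TUBE+F@[0,-85,186],T)
im=cv2.resize(np.ascontiguousarray(s[150:260,190:300,::-1]),None,fx=5,fy=5,interpolation=2);cv2.imwrite("pics/k1.png",im)
E
```

```text
[565.38470485 150.44666901 251.80598566] [ 0.54565656  0.20417874 -0.62794133  0.38981428 -0.20020204 -0.50162133] 0.3000964830204892 38.95066738128662
force tool [-2.13116843  4.88690194 -5.89118599] [-2.64742355 -0.66998031  0.03750959]
[-0.0002, -0.0012, 0.002] [0.0, -0.1, 0.0] tcp [567.2 151.4 250.7] q [ 0.8026 -0.5289  0.1517 -0.2302]
```

View pics/k1.png

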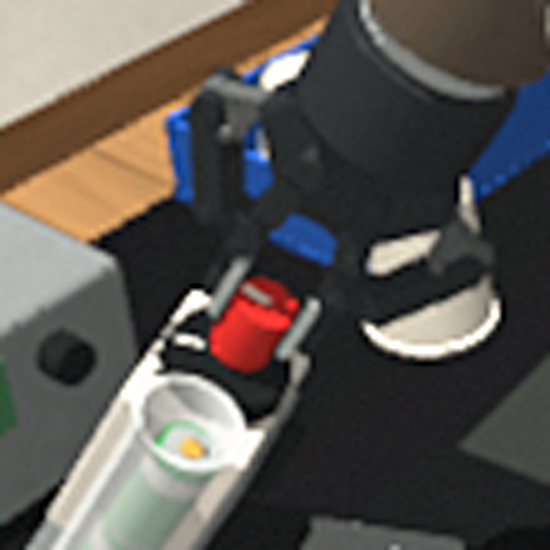

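The knob is gripped with the fingertips clear of the black ring. Turn it clockwise.

Request:
step_arm(commands=[0, 0, 0, 0, 0, 5, -1, 0, 0, 0, 0, 0, 11, -1, 0, 0, 0, 0, 0, 17, -1, 0, 0, 0, 0, 0, 23, -1, 0, 0, 0, 0, 0, 29, -1], newtons=50)

```text
time_s: 19.25
ee_pos: [564.9, 150.3, 251.5]
ee_rot: [-0.643, 0.715, -0.089, 0.26]
wrist_force: [-10.8, -0.6, 3.1]
gripper_width: 0.291
finger_force: 48.9
```

Request:
step_arm(commands=[0, 0, 0, 0, 0, 5, -1, 0, 0, 0, 0, 0, 11, -1, 0, 0, 0, 0, 0, 17, -1, 0, 0, 0, 0, 0, 23, -1, 0, 0, 0, 0, 0, 27, -1])

```text
time_s: 19.75
ee_pos: [564.6, 150.5, 251.4]
ee_rot: [-0.459, 0.845, -0.026, 0.273]
wrist_force: [-13.6, 0.8, 3.1]
gripper_width: 0.29
finger_force: 49.0
```

```bash
python3 - <<'E'
from h import *
s=capture("side");o=get_obs();print(o["ee_pos"],o["joints"],o["gripper_width"],o["finger_force"]);Rm=R.from_quat(o["ee_rot"]).as_matrix();print("force tool",Rm.T@o["wrist_force"],Rm.T@o["ft_torque"])
go(o["ee_pos"],o["ee_rot"],TUBE+F@[0,-85,186],T)
print([np.round(l["xy"],1) for l in landmark_of("outer_mark","side")])
for z in range(5,190,12):
    c,r=np.round(proj("side",TUBE+F@[0,0,z])).astype(int);print(z,s[r-1:r+2,c-1:c+2].mean((0,1)).round())
E
```

```text
[564.57487075 150.52194745 251.38018939] [ 0.54658531  0.20367507 -0.62933769  0.38935511 -0.20052687 -1.48403312] 0.2973369937641595 49.04378950595856
force tool [ 2.73509277  8.35226884 -9.74606104] [-3.30618435  1.86546761  0.02485103]
[-0.0015, -0.0013, 0.002] [0.1, -0.1, -56.2] tcp [567.2 151.4 250.7] q [ 0.8026 -0.5289  0.1517 -0.2302]
[array([224.8, 219.6])]
5 [135. 175. 140.]
17 [181. 196. 179.]
29 [201. 204. 194.]
41 [173. 192. 172.]
53 [174. 192. 173.]
65 [174. 192. 173.]
77 [206. 207. 198.]
89 [184. 197. 182.]
101 [180. 198. 179.]
113 [180. 198. 179.]
125 [188. 202. 185.]
137 [187. 200. 184.]
149 [196. 200. 192.]
161 [184. 188. 179.]
173 [199. 198. 190.]
185 [207. 205. 196.]
```

The stack has dropped. Continue to the stop (68.8°), with a little extra.

Request:
step_arm(commands=[0, 0, 0, 0, 0, 5, -1, 0, 0, 0, 0, 0, 10, -1, 0, 0, 0, 0, 0, 14, -1, 0, 0, 0, 0, 0, 17, -1, 0, 0, 0, 0, 0, 17, -1])

```text
time_s: 20.35
ee_pos: [563.9, 150.3, 250.9]
ee_rot: [-0.331, 0.903, 0.014, 0.273]
wrist_force: [-16.1, 0.6, 3.8]
gripper_width: 0.296
finger_force: 49.3
```

```bash
python3 - <<'E'
from h import *
o=get_obs();print(o["joints"],o["gripper_width"],o["finger_force"]);Rm=R.from_quat(o["ee_rot"]).as_matrix();print("force tool",Rm.T@o["wrist_force"],Rm.T@o["ft_torque"])
go(o["ee_pos"],o["ee_rot"],TUBE+F@[0,-85,186],T)
E
```

```text
[ 0.54700464  0.20344247 -0.63051591  0.38943531 -0.20150339 -1.77561314] 0.2955478548560511 49.29582059383392
force tool [  7.88730862   9.6304764  -10.90096071] [-3.22610662  3.12920307 -0.29800569]
[-0.0026, -0.0011, 0.002] [0.1, -0.2, -72.9] tcp [567.2 151.4 250.7] q [ 0.8026 -0.5289  0.1517 -0.2302]
```

The stop is felt: 0.3 N m of resistance against 0.05 N m of friction. Release and retract.

Request:
step_arm(commands=[0, 0, 0, 0, 0, 3, -1, 0, 0, 0, 0, 0, 3, -1, 0, 0, 0, 0, 0, 3, 0, 0, 0, 0, 0, 0, 3, 0, 0, 0, 0, 0, 0, 3, 0])

```text
time_s: 20.85
ee_pos: [567.8, 151.9, 253.0]
ee_rot: [-0.307, 0.91, 0.022, 0.277]
wrist_force: [-1.4, 0.4, 1.0]
gripper_width: 0.496
finger_force: 0.0
```

Request:
step_arm(commands=[0, 0, -0.02, 0, 0, 0, 0, 0, 0, -0.05, 0, 0, 0, 0, 0, 0, -0.09, 0, 0, 0, 0, 0, 0, -0.13, 0, 0, 0, 0, 0, 0, -0.13, 0, 0, 0, 0])

```text
time_s: 21.35
ee_pos: [504.1, 124.5, 369.0]
ee_rot: [-0.307, 0.909, 0.023, 0.282]
wrist_force: [0.3, 1.3, 0.3]
gripper_width: 0.501
finger_force: 0.0
```

```bash
python3 - <<'E'
from h import *
o=get_obs();print(o["ee_pos"],o["gripper_width"],o["wrist_force"])
s=capture("side");t=capture("top");b=cv2.imread("pics/side0.png")[:,:,::-1]
cv2.imwrite("pics/end_s.png",s[:,:,::-1])
print([(np.round(l["xy"],1),l["confidence"]) for l in landmark_of("outer_mark","side")])
m=lambda im,p:np.round(im[p[1]-1:p[1]+2,p[0]-1:p[0]+2].mean((0,1)))
for z in range(5,190,12):
    c,r=np.round(proj("side",TUBE+F@[0,0,z])).astype(int);print(z,m(s,(c,r)))
# white pixels on knob head (line) and ring (mark): centroid before/after
for nm,im in(("before",b),("after",s)):
    h=cv2.cvtColor(np.ascontiguousarray(im),cv2.COLOR_RGB2HSV);w=cv2.inRange(h,(0,0,140),(179,60,255));
    for q,(x0,x1,y0,y1) in(("knob",(234,250,204,216)),("mark",(218,232,214,222))):
        ys,xs=np.nonzero(w[y0:y1,x0:x1]);print(nm,q,len(xs),(xs.mean()+x0).round(1) if len(xs) else None,(ys.mean()+y0).round(1) if len(xs) else None)
d=cv2.absdiff(np.ascontiguousarray(s),np.ascontiguousarray(b)).max(2)[212:223,216:232];print("ring mark diff",d.max(),d.mean())
E
```

```text
[504.09282092 124.50197689 368.96321731] 0.5014362753985767 [0.34983082 1.2696364  0.34297606]
[(array([222.9, 219.7]), 0.69)]
5 [126. 163. 130.]
17 [168. 182. 166.]
29 [187. 190. 180.]
41 [161. 178. 160.]
53 [162. 179. 161.]
65 [162. 179. 161.]
77 [192. 193. 184.]
89 [171. 184. 169.]
101 [167. 184. 166.]
113 [167. 184. 166.]
125 [175. 188. 172.]
137 [174. 186. 171.]
149 [182. 186. 178.]
161 [171. 176. 167.]
173 [185. 184. 177.]
185 [193. 190. 182.]
before knob 10 241.0 208.5
before mark 29 224.3 218.0
after knob 10 243.5 207.0
after mark 26 224.5 218.1
ring mark diff 32 9.738636363636363
```

```bash
python3 - <<'E'
from h import *
b=cv2.imread("pics/side0.png")[:,:,::-1].copy();s=cv2.imread("pics/end_s.png")[:,:,::-1].copy()
o0=TUBE+F@[-2,-85,182]
for im in(b,s):
    sub=im[200:222,232:254].astype(int);w=(sub[...,1]>110)&(sub[...,0]>150);pts=[]
    for r,c in zip(*np.nonzero(w)):
        o,d=ray("side",(c+232,r+200));k=(F.T@(o0-o))[2]/(F.T@d)[2];q=F.T@(o+k*d-o0)
        if np.hypot(q[0],q[1])<14.5: pts.append(q[:2])
    p=np.array(pts);u,v=np.linalg.eigh(np.cov(p.T));print(len(p),p.mean(0).round(1),np.degrees(np.arctan2(v[1,1],v[0,1])).round(0))
E
```

```text
18 [ 4.9 -3.5] -176.0
12 [ 0.9 -7.4] 113.0
```

The knob line turned 71° clockwise (the stop is at 69°), the ring mark hasn't moved, and the stack is on the pocket floor.

```bash
python3 -c "
from rig import *
print(job_done())"
```

```text
the job is handed in; nothing more can be done
None
```

The three green cells are stacked nub up on the tube floor, the red knob is at its clockwise stop, the black ring is where I found it, and the job was handed in with about 21 s of robot time used.

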